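Find the lid that snaps onto the cork canister

ROBOT

A 6-joint arm with a two-finger parallel gripper is mounted at the origin on a cart in front of the work surface, level with it; the furniture and walls round the work are solid. World frame = base frame: x ahead of the robot, y to its left, z up, the work surface at z = 0. Lengths are in m, angles in rad, forces in N, time in s.
With the tool pointing down it reaches from about 0.3 to 0.775 m from the base axis. Payload 14.6 kg.
Tool frame: the origin (TCP) lies on the centre line of the jaws, within the pads' length; the fingertips stand 14 mm ahead of it and the grasp point (between the pads) lies 5 mm behind it; z points along the fingers, y is the line along which they close (so a half turn about z gives the same grasp; the last joint's range is limited). The gripper opens to 94 mm and grips with 3 to 60 N. Pads are 16 mm wide; open, the fingers measure 119 mm over their backs; the gripper's body (75 mm by 177 mm) begins 78 mm behind the grasp point.
Start: joints at [1.101, 0.3, 1.521, -0, 1.321, -0.067], TCP at [0.216, 0.506, 0.219] pointing down, gripper open.
Joint ranges: [-3.03, 3.03], [-0.79, 2.21], [0.23, 2.52], [-1.04, 4.18], [0, 3.07], [-2.55, 2.55]. Speed limits (rad/s): [2.22, 2.22, 2.57, 3.14, 3.14, 3.14].

INTERFACE

Orientations are given as a 3x3 rotation matrix whose columns are the frame's x, y, z axes.
In Python, from workcell import ctrl gives the robot as it stands.
- The arm moves only by the shell command python3 -m crank 'ROWS' [OPENING] [FORCE]. ROWS is a JSON object of lists of equal length, an entry for each row: "delta_pos": the shift along the tool's x, y, z in mm, a list of three; "yaw": the turn about the tool's z in rad. In form: {"delta_pos": [[tx, ty, tz], ...], "yaw": [yaw, ...]}. A call has 1 to 20 rows; each row is the pose to reach, as a shift and turn from the pose commanded when the call began, along the tool's axes at that moment; what a row does not reach only later rows make up. A row lasts 1/12 s, in which the tool goes at most 41.7 mm and 7.16 degrees, less where a joint would pass 70% of its speed; a pose out of reach is approached as far as the arm can. A call with a gripper value outside its range is refused whole. OPENING is the opening, from -1 (shut) to 1 (fully open), set as the call begins (- or left out, the last holds). The fingers move at their own pace and stop on an object; FORCE is the grip in N (left out, the last holds). Time passes only in rows, so rows that repeat a pose let the fingers close. It gives the time, the measured TCP pose, the force, the opening and the grip force at its end, in the units of the state.
- ctrl.observe(): the state, without advancing time (a new reading comes with each control period).
- ctrl.read_camera(name): name is "side" or "top"; returns (picture, depth): 480x640x3 uint8, red, green, blue; 480x640 float32, m along the optical axis (not along the pixel's ray), 0 where there is no reading.
- ctrl.camera_model(name): a dict with "fovy" (degrees; the focal length in pixels is half the picture's height over the tangent of half this angle, whatever the lens; pixels are square), "cx", "cy" (the principal point, pixels), "view" (4x4, takes a point from world to camera coordinates). Camera axes: x right, y down, z forward; pixel columns grow to the right and rows downward; lengths in m; the calibration is good to about 2 mm. A picture is of the moment at which its call begins. camera_model takes no time and is no camera call.
- ctrl.hand_in(): hands the job in; it is judged then, once.
The state is a dict: "time": time; "qpos": joint angles; "qvel": joint speeds; "joint_torque": joint torques, N m; "tcp_pos": TCP position; "tool_rot": TCP orientation; "ft_force": force on the tool from outside, world axes, zero at the start; "moment": the same for the moment, N m; "grip_width": finger opening in m; "grasp_force": force on a finger pad.
Only numpy, scipy, OpenCV 4.12 (cv2) and the standard library are available. Lean on these libraries where they do the work, as an engineer would, in place of code of your own. Each camera call takes 0.05 s, during which the arm holds its last target. There are 200 camera calls.

TASK

The cork canister leaning in its wooden stand straight ahead has been left open, and only one of the three look-alike black lids snaps onto it; the others stop short before they are down. Try the lids until you find the one that snaps, and leave it pressed fully home on the canister. Leave the other two lids lying flat on the counter, right way up, and do not knock over the wine glass.

Things in the scene. Friction and masses are not known exactly. Their poses are not given: they have to be found in the camera images.
- cradle: the dark wooden stand with the open canister to be closed: aluminium, 96 mm across, 100 tall, full of corks, fixed, leaning 30 deg towards the robot. Origin: centre of the canister's underside, 50 mm above the counter; z: the canister's tilted axis; its rim is the circle at z = 100 mm. Two more open canisters (not listed) stand far off at |y| about 0.65 m
- rim (a point): centre of that canister's rim. Neck: top 20 mm, 72 to 88 mm wide, which width changes; 4 spring balls stand 3 mm out. The matching lid has 1.2 mm play all round and clicks on in any turn with about 8 N along the axis (as much to pull off); fully home its origin is 16 mm below the rim (z = 84 mm in the cradle frame). Too small stops with its origin about at the rim, too large about 10 mm below it
- lid_1: one of 3 outwardly identical round black lids, 102 mm across, 20 high, loose, about 80 g, lying rim down. On top a light wood bar grip, 44 mm long (lid's x), 22 thick (lid's y), from 20 to 50 mm above the underside. Origin: centre of the underside (edge of the skirt); z up through the grip
- lid_2: as lid_1. Skirt of all three: 16 mm deep inside, with a bead at its edge and a raised disc within; the inside widths differ by 8 mm from lid to lid, hidden while they lie. Which lid fits the canister changes from start to start, as do the lids' places
- lid_3: as lid_1: same look, size and grip, another inside width
- glass: stemmed tasting glass with red filling, 81 mm across, 202 mm tall, a bystander behind the lids at the left; origin: centre of its foot, z up
Things that resemble listed ones, but are neither listed nor needed, are in the scene too. Leave any purple look-alike of the lid_1 alone.

How it is judged:
At the end, for the whole second after the job is handed in: The lid that fits is snapped on the canister, at rest: within 3 mm of fully home, 4 mm of centred each way, 0.08 rad of square to its axis. The other two lids lie flat, rim down (within 0.3 rad), origin within 30 mm of the counter top, at rest. The glass is not tipped over (((z of lid_1 in the frame of cradle between 0.081 and 0.087 m and angle between the z axis of lid_1 and the z axis of cradle, either way round below 0.08 rad and linear speed of lid_1 below 0.02 m/s and x of lid_1 in the frame of cradle between -0.004 and 0.004 m and y of lid_1 in the frame of cradle between -0.004 and 0.004 m and height (world z) of lid_2 between -0.01 and 0.03 m and angle between each of lid_2, lid_3's own z axis and vertical below 0.3 rad and linear speed of each of lid_2, lid_3 below 0.03 m/s and height (world z) of lid_3 between -0.01 and 0.03 m) or (z of lid_2 in the frame of cradle between 0.081 and 0.087 m and angle between the z axis of lid_2 and the z axis of cradle, either way round below 0.08 rad and linear speed of lid_2 below 0.02 m/s and x of lid_2 in the frame of cradle between -0.004 and 0.004 m and y of lid_2 in the frame of cradle between -0.004 and 0.004 m and height (world z) of lid_1 between -0.01 and 0.03 m and angle between each of lid_1, lid_3's own z axis and vertical below 0.3 rad and linear speed of each of lid_1, lid_3 below 0.03 m/s and height (world z) of lid_3 between -0.01 and 0.03 m) or (z of lid_3 in the frame of cradle between 0.081 and 0.087 m and angle between the z axis of lid_3 and the z axis of cradle, either way round below 0.08 rad and linear speed of lid_3 below 0.02 m/s and x of lid_3 in the frame of cradle between -0.004 and 0.004 m and y of lid_3 in the frame of cradle between -0.004 and 0.004 m and height (world z) of lid_1 between -0.01 and 0.03 m and angle between each of lid_1, lid_2's own z axis and vertical below 0.3 rad and linear speed of each of lid_1, lid_2 below 0.03 m/s and height (world z) of lid_2 between -0.01 and 0.03 m))); the robot touches nothing.
It fails at once if the tasting glass is tipped over (angle between glass's own z axis and vertical above 0.5 rad).
It also fails if it takes over 72 s, if anything falls off the work surface, if the arm or the gripper's body presses on something with over 40 N, if the wrist force passes 120 N, or if a joint passes its speed limit or range.

## Working session

There is one attempt and no reset: what is moved stays moved. The work goes in short steps, Python scripts to look and compute and a shell command to move; the robot and the scene stay as the last step left them, time stands still between calls to the robot, and variables do not carry over. Pictures are saved under pics/ and viewed, at most 10 in all, crops included, and the job is handed in when it is done.

```bash
ls; mkdir -p pics; cat > h.py <<'E'
import numpy as np, cv2
from workcell import ctrl
def K(n):
    m=ctrl.camera_model(n); f=240/np.tan(np.radians(m["fovy"])/2); return f,m["cx"],m["cy"],np.array(m["view"])
def cloud(n,d):
    f,cx,cy,V=K(n); v,u=np.mgrid[:480,:640]
    P=np.stack([(u-cx)/f*d,(v-cy)/f*d,d,np.ones_like(d)],-1)@np.linalg.inv(V).T
    return P[...,:3]
def ray(n,u,v,z):
    f,cx,cy,V=K(n); W=np.linalg.inv(V); o=W[:3,3]; r=W[:3,:3]@np.array([(u-cx)/f,(v-cy)/f,1]); return o+r*(z-o[2])/r[2]
E
python3 - <<'E'
from h import *
np.set_printoptions(precision=4,suppress=True)
s=ctrl.observe(); print({k:np.round(v,4) for k,v in s.items()})
for n in("side","top"):
    im,d=ctrl.read_camera(n); cv2.imwrite(f"pics/{n}0.png",im[...,::-1]); np.savez(f"{n}0.npz",im=im,d=d); print(n,ctrl.camera_model(n))
E
```

```text
pics
{'time': np.float64(0.0), 'qpos': array([ 1.1014,  0.3005,  1.5216, -0.    ,  1.3207, -0.0666]), 'qvel': array([ 0.    , -0.0001, -0.0031,  0.0013, -0.0001,  0.    ]), 'joint_torque': array([  0.002 , -53.18  , -35.2746,   0.0709,   0.0245,  -0.0001]), 'tcp_pos': array([0.2155, 0.5058, 0.2189]), 'tool_rot': array([[-0.92  ,  0.392 , -0.0005],
       [ 0.392 ,  0.92  , -0.0011],
       [ 0.0001, -0.0012, -1.    ]]), 'ft_force': array([-0.6175,  0.1981, -0.0183]), 'moment': array([-0.0312, -0.019 , -0.0055]), 'grasp_force': np.float64(0.0), 'grip_width': np.float64(0.094)}
side {'fovy': 44.381268613671686, 'cx': 326.8940900160155, 'cy': 235.94610252213647, 'view': array([[-0.977 , -0.2118, -0.0232,  0.5113],
       [-0.073 ,  0.4349, -0.8975,  0.139 ],
       [ 0.2002, -0.8752, -0.4403,  1.3185],
       [ 0.    ,  0.    ,  0.    ,  1.    ]])}
top {'fovy': 54.16401979956086, 'cx': 315.2305713046103, 'cy': 236.50665277212158, 'view': array([[-0.0208, -0.9997, -0.0149,  0.0743],
       [-0.9832,  0.0232, -0.1808,  0.5179],
       [ 0.1811,  0.0109, -0.9834,  1.1108],
       [ 0.    ,  0.    ,  0.    ,  1.    ]])}
```

View pics/side0.png

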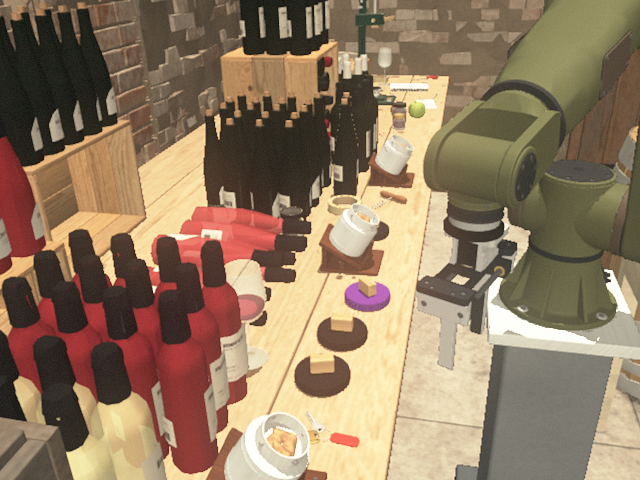

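View pics/top0.png

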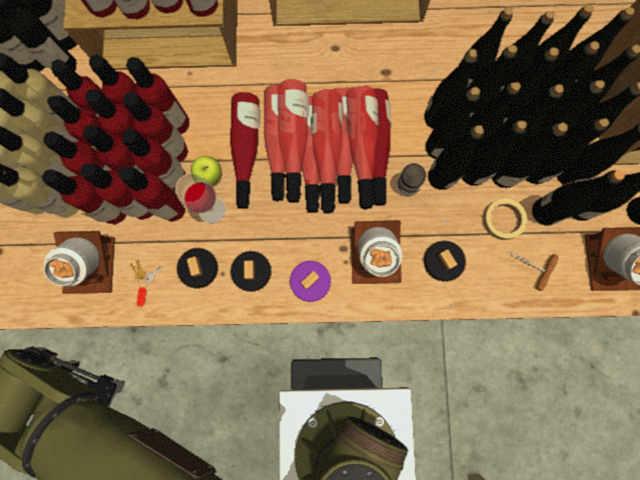

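Top view: black lids at (197,268), (250,271), (445,261). The purple look-alike at (310,281) is to be left alone, as is the tan ring at (505,218). The cradle is at (378,253); other canisters at (75,262) and (625,258) are decoys. The glass is at about (203,200).

```bash
python3 - <<'E'
from h import *
np.set_printoptions(precision=4,suppress=True)
Z=np.load("top0.npz"); im,d=Z["im"],Z["d"]; P=cloud("top",d)
S=np.load("side0.npz"); ims,ds=S["im"],S["d"]; PS=cloud("side",ds)
hsv=cv2.cvtColor(im,cv2.COLOR_RGB2HSV); hs=cv2.cvtColor(ims,cv2.COLOR_RGB2HSV)
def bar(P,h,c,name):
    u,v=c; m=np.zeros(d.shape,np.uint8); w=22; m[v-w:v+w,u-w:u+w]=1
    m&=((h[...,2]>110)&(P[...,2]>.03)&(P[...,2]<.08)).astype(np.uint8)
    z=P[m>0]; top=np.median(z[:,2]); m&=(abs(P[...,2]-top)<.006).astype(np.uint8)
    q=P[m>0]; r=cv2.minAreaRect((q[:,:2]*1000).astype(np.float32)); k=(P[...,2]>.012)&(P[...,2]<.026)&(np.hypot(*(P[...,:2]-q.mean(0)[:2]).transpose(2,0,1))<.06)
    e=q[:,:2]-q[:,:2].mean(0); wv,ev=np.linalg.eigh(e.T@e); a=ev[:,1]
    print(name,c,"top",top,"mean",q.mean(0),"rect",r,"axis deg",np.degrees(np.arctan2(a[1],a[0])),"lidtop z",np.median(P[k][:,2]) if k.any() else 0,"lid ctr",cv2.minEnclosingCircle((P[k][:,:2]*1000).astype(np.float32)))
for c in((194,267),(249,269),(449,260)): bar(P,hsv,c,"top")
for c in((321,364),(342,325)): bar(PS,hs,c,"side")
# table near
for c in((222,295),(420,300)): print("table",P[c[1],c[0]])
for nm,Pp,i in(("top",P,im),("side",PS,ims)):
    u,v=((378,253),(354,228))[nm=="side"]
    cv2.imwrite(f"pics/can_{nm}.png",cv2.resize(i[v-50:v+50,u-50:u+50,::-1],(400,400),interpolation=cv2.INTER_CUBIC))
a=[cv2.imread(f"pics/can_{n}.png") for n in("top","side")]; cv2.imwrite("pics/can.png",np.hstack(a))
# glass
g=(P[...,2]>.1)&(P[...,0]<.75); 
q=P[170:230,180:225].reshape(-1,3); q=q[(q[:,2]>.06)]; print("glass",q.mean(0),q.min(0),q.max(0))
# highest pts around rim
q=P[220:280,350:405].reshape(-1,3); print("canister",q.min(0),q.max(0))
E
```

```text
top (194, 267) top 0.049936015591665606 mean [0.4529 0.362  0.0502] rect ((453.7432556152344, 362.5100402832031), (44.23076248168945, 22.380664825439453), 17.42188835144043) axis deg -165.11445543838911 lidtop z 0.020539881315263075 lid ctr ((453.769287109375, 363.1109619140625), 52.518310546875)
top (249, 269) top 0.05021608551183543 mean [0.4412 0.2272 0.0502] rect ((441.327880859375, 227.4647979736328), (22.492719650268555, 42.04731750488281), 89.0589828491211) axis deg -179.78640886876576 lidtop z 0.02059438454244955 lid ctr ((441.46575927734375, 227.180419921875), 51.917232513427734)
top (449, 260) top 0.05027181805121517 mean [ 0.4565 -0.2597  0.0502] rect ((456.9479064941406, -260.0597229003906), (43.704124450683594, 22.76205825805664), 28.037206649780273) axis deg -153.93058977725912 lidtop z 0.020403712889017767 lid ctr ((456.68377685546875, -260.7264404296875), 52.714839935302734)
side (321, 364) top 0.04762947449781407 mean [0.453  0.3677 0.0491] rect ((453.84222412109375, 365.14593505859375), (43.86677169799805, 25.585786819458008), 15.69710636138916) axis deg -164.18051475772586 lidtop z 0.020785155742765626 lid ctr ((453.59320068359375, 365.9266052246094), 53.00577926635742)
side (342, 325) top 0.04646441813952423 mean [0.442  0.233  0.0483] rect ((442.9310302734375, 229.9067840576172), (43.8704719543457, 28.888362884521484), 0.5135007500648499) axis deg -176.70578200573348 lidtop z 0.02075478437403938 lid ctr ((442.02606201171875, 228.36294555664062), 53.619537353515625)
table [0.3837 0.3011 0.002 ]
table [ 0.3604 -0.1947  0.0029]
glass [0.6156 0.33   0.1494] [0.3095 0.0502 0.06  ] [0.6947 0.3969 1.1871]
canister [ 0.3095 -0.1678 -0.0201] [0.5699 0.0502 1.1871]
```

View pics/can.png

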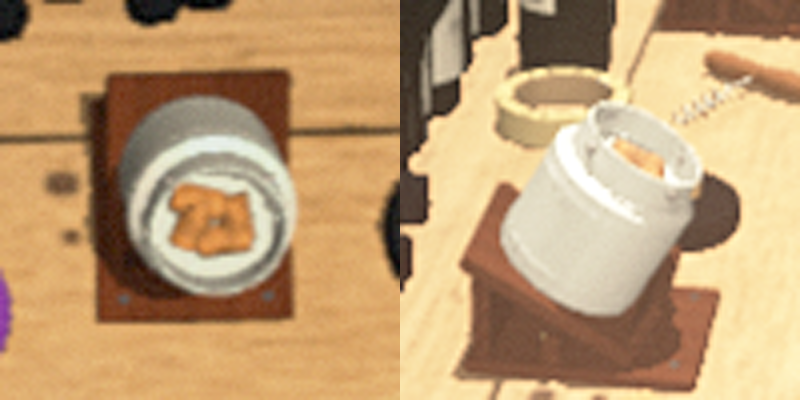

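The crops show the open canister full of corks, leaning towards the robot with a slight turn; rim centre about (382,257) top, (363,213) side.

```bash
cat > canfit.py <<'E'
from h import *
from scipy.optimize import least_squares
np.set_printoptions(precision=4,suppress=True)
def pts(n,c,w=34):
    Z=np.load(f"{n}0.npz"); im,d=Z["im"],Z["d"]; P=cloud(n,d); h=cv2.cvtColor(im,cv2.COLOR_RGB2HSV)
    u,v=c; m=np.zeros(d.shape,bool); m[v-w:v+w,u-w:u+w]=1
    m&=(h[...,1]<60)&(h[...,2]>90)&(P[...,2]>.05)&(P[...,2]<.2)
    m=cv2.erode(m.astype(np.uint8),np.ones((2,2)))>0
    return P[m]
A=pts("top",(378,253)); B=pts("side",(354,228)); print(len(A),len(B))
def frame(p):
    t,az=p[2],p[3]; a=np.array([-np.sin(t)*np.cos(az),-np.sin(t)*np.sin(az),np.cos(t)]); return np.array([p[0],p[1],.05]),a
def radial(p,Q):
    o,a=frame(p); s=(Q-o)@a; return s,np.linalg.norm(Q-o-s[:,None]*a,axis=1)
def fit(Q,p):
    for _ in range(4):
        s,r=radial(p,Q); q=Q[(s>.008)&(s<.072)&(abs(r-.048)<.012)]
        R=least_squares(lambda p:np.r_[(radial(p,q)[1]-.048)*1e3,],p,loss="soft_l1"); p=R.x
    print("n",len(q),"rms",R.fun.std()); return p
p0=[.5,-.09,np.pi/6,0]
for nm,Q in(("both",np.r_[A,B]),("top",A),("side",B)):
    p=fit(Q,p0); o,a=frame(p); print(nm,o,"tilt",np.degrees(p[2]),"az",np.degrees(p[3]),"rim",o+.1*a)
    s,r=radial(p,Q); print(" s pctl",np.percentile(s,[1,50,90,95,98,99.5])*1000)
    k=s>.093; print(" rim ring r",np.percentile(r[k],[5,25,50,75,95])*1000, k.sum())
E
python3 canfit.py
```

```text
1133 1477
n 1067 rms 1.971962812384325
both [ 0.495  -0.0883  0.05  ] tilt 29.55705949271326 az 1.119405944341126 rim [ 0.4457 -0.0892  0.137 ]
 s pctl [  7.7398  76.3173  95.0181  98.5091 100.6022 102.1694]
 rim ring r [34.5893 36.7407 37.8175 39.0313 42.0188] 351
n 272 rms 0.6889602622582055
top [ 0.4947 -0.0888  0.05  ] tilt 29.713412894181857 az -0.5440424378332352 rim [ 0.4451 -0.0883  0.1369]
 s pctl [ 19.724   79.356   96.8268  99.8977 101.5214 102.784 ]
 rim ring r [36.3393 37.0512 37.8124 38.7468 40.4145] 180
n 790 rms 2.219079553783435
side [ 0.4956 -0.0883  0.05  ] tilt 29.35553995490906 az 1.1260297666647108 rim [ 0.4465 -0.0893  0.1372]
 s pctl [  6.4304  66.1983  93.8499  97.3182  99.6634 101.5342]
 rim ring r [33.5911 36.3311 38.0661 39.4035 42.7733] 174
```

```bash
python3 -m crank '{"delta_pos":[[-317,-168,110],[-317,-168,110],[-317,-168,110],[-317,-168,110],[-317,-168,110],[-317,-168,110],[-317,-168,110],[-317,-168,110],[-317,-168,110],[-317,-168,110],[-317,-168,110],[-317,-168,110],[-317,-168,110],[-317,-168,110]],"yaw":[-0.1,-0.2,-0.3,-0.402,-0.402,-0.402,-0.402,-0.402,-0.402,-0.402,-0.402,-0.402,-0.402,-0.402]}' 0 20; python3 -c "
from h import *
s=ctrl.observe();print(s['time'],s['tcp_pos'],s['tool_rot'],s['qpos'],s['grip_width'])"
```

```text
time: 1.27
tcp_pos: [0.4409, 0.2282, 0.1098]
tool_rot: [[-1.0, -0.001, 0.001], [-0.001, 1.0, 0.0], [-0.001, 0.0, -1.0]]
ft_force: [0.6, -0.1, -0.7]
grip_width: 0.0471
grasp_force: 0.0
1.2667 [0.44088049 0.22817391 0.10984503] [[-9.99999346e-01 -9.92988150e-04  5.66957694e-04]
 [-9.92831430e-04  9.99999469e-01  2.76637485e-04]
 [-5.67232091e-04  2.76074411e-04 -9.99999801e-01]] [ 4.03771719e-01  3.06118276e-01  1.78835516e+00  3.65498156e-05
  1.04648917e+00 -1.16803581e+00] 0.04710534227179876
```

```bash
python3 -m crank '{"delta_pos":[[0,-1,30],[0,-1,60],[0,-1,72],[0,-1,72]],"yaw":[0,0,0,0]}' 0 20; python3 -m crank '{"delta_pos":[[0,0,0],[0,0,0],[0,0,0],[0,0,0],[0,0,0]],"yaw":[0,0,0,0,0]}' -1 20;
```

```text
time: 1.6
tcp_pos: [0.4403, 0.2267, 0.0357]
tool_rot: [[-1.0, -0.001, -0.002], [-0.001, 1.0, -0.001], [0.002, -0.001, -1.0]]
ft_force: [0.3, 0.5, 0.3]
grip_width: 0.0469
grasp_force: 0.0
time: 2.02
tcp_pos: [0.4415, 0.2265, 0.038]
tool_rot: [[-1.0, 0.001, 0.001], [0.001, 1.0, 0.001], [-0.001, 0.001, -1.0]]
ft_force: [-1.2, 2.0, 3.7]
grip_width: 0.0215
grasp_force: 20.0
```

```bash
python3 -m crank '{"delta_pos":[[0,0,-40],[0,0,-80],[0,0,-120],[9,-30,-160],[9,-70,-171],[9,-110,-171],[9,-150,-171],[9,-190,-171],[9,-230,-171],[9,-270,-171],[9,-300,-171],[9,-315,-171],[9,-315,-171],[9,-315,-171]],"yaw":[0,0,0,0,0,0,0,0,0,0,0,0,0,0]}' - 12; python3 - <<'E'
from h import *
for n in("top","side"):
    im,d=ctrl.read_camera(n); np.savez(n+"1.npz",im=im,d=d); cv2.imwrite(f"pics/{n}1.png",im[...,::-1])
E
```

```text
time: 3.18
tcp_pos: [0.4319, -0.0891, 0.2084]
tool_rot: [[-1.0, 0.003, -0.0], [0.003, 1.0, 0.0], [0.0, 0.0, -1.0]]
ft_force: [-0.7, 0.0, -1.9]
grip_width: 0.0218
grasp_force: 12.0
```

View pics/side1.png

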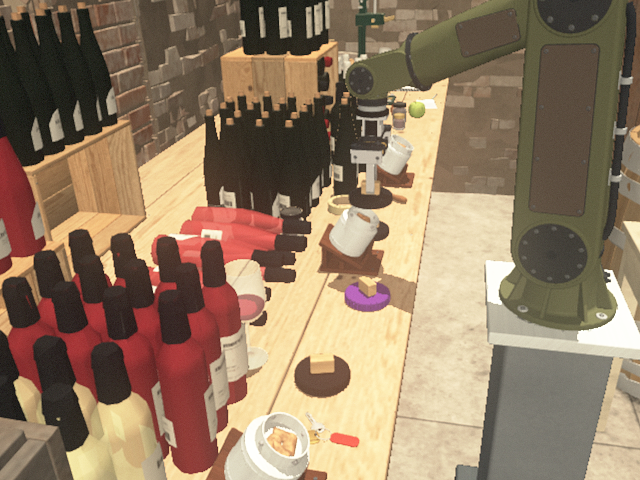

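The side view shows lid B held level at (370,198), above the canister mouth at (358,215). Next I tilt it against the rim's high edge.

```bash
python3 -m crank '{"delta_pos":[[0,0,8],[0,0,12],[0,0,15],[2,0,18],[4,0,21],[7,0,24],[8,0,26],[9,0,28],[9,0,28]],"yaw":[0,0,0,0,0,0,0,0,0]}' - 8; python3 -m crank '{"delta_pos":[[2,0,3],[3,0,5],[4,0,8],[5,0,11],[6,0,14],[6,0,16],[6,0,16]],"yaw":[0,0,0,0,0,0,0]}' - 8; cat > look.py <<'E'
import sys
from h import *
np.set_printoptions(precision=4,suppress=True)
im,d=ctrl.read_camera("side"); P=cloud("side",d); h=cv2.cvtColor(im,cv2.COLOR_RGB2HSV); t=ctrl.observe()["tcp_pos"]
m=(h[...,2]<80)&(abs(P-t).max(-1)<.075)&(P[...,2]<t[2]+.02)&(P[...,2]>.05)
q=P[m]; print("tcp",t,"n",len(q))
# robust top plane: fit z = a x + b y + c on the lid's dark pixels
best=None; rng=np.random.default_rng(0)
for _ in range(400):
    a=q[rng.choice(len(q),3,False)]; n=np.cross(a[1]-a[0],a[2]-a[0]); l=np.linalg.norm(n)
    if l<2e-4: continue
    n/=l; n*=np.sign(n[2]); k=abs((q-a[0])@n)<.002
    if n[2]>.5 and (best is None or k.sum()>best.sum()): best=k
w=q[best]; c=w.mean(0); n=np.linalg.svd(w-c,full_matrices=False)[2][2]; n*=np.sign(n[2])
R=np.array([.4455,-.0888,.137]); ax=np.array([-.5,0,.866])
e=np.array([n[2],0,-n[0]]); p=(w-c)@e
# lid centre in the top plane
x=np.stack([(w-c)@e,(w-c)@np.cross(n,e)],1)*1000; cc,r=cv2.minEnclosingCircle(x.astype(np.float32))
o=c+cc[0]/1000*e+cc[1]/1000*np.cross(n,e)-.02*n
print("normal",n,"tilt deg",np.degrees(np.arctan2(-n[0],n[2])),np.degrees(np.arctan2(-n[1],n[2])),"inl",best.sum(),"r",r)
print("lid origin",o,"s",(o-R)@ax,"t",(o-R)@np.array([.866,0,.5]),"y",(o-R)[1], "top-plane s at axis", ((c-R)@n)/(ax@n)-.02)
cv2.imwrite("pics/"+sys.argv[1]+".png",cv2.resize(im[130:290,260:460,::-1],(800,640))[20:620])
E
python3 look.py a1
```

```text
time: 4.03
tcp_pos: [0.4228, -0.0888, 0.1802]
tool_rot: [[-1.0, 0.001, -0.0], [0.001, 1.0, 0.0], [0.0, 0.0, -1.0]]
ft_force: [0.4, -0.1, 0.4]
grip_width: 0.0217
grasp_force: 8.0
time: 4.62
tcp_pos: [0.4168, -0.0888, 0.1639]
tool_rot: [[-1.0, 0.001, -0.001], [0.001, 1.0, 0.0], [0.001, 0.0, -1.0]]
ft_force: [-0.2, 0.3, -1.6]
grip_width: 0.022
grasp_force: 8.0
tcp [ 0.4169 -0.0888  0.1641] n 105
normal [-0.4907  0.0007  0.8713] tilt deg 29.38871648726693 -0.04306622694127938 inl 63 r 42.04030990600586
lid origin [ 0.4575 -0.0836  0.1449] s 0.0008084361881864049 t 0.014338209177108121 y 0.005215402458698906 top-plane s at axis 0.0009666407994625426
```

View pics/a1.png

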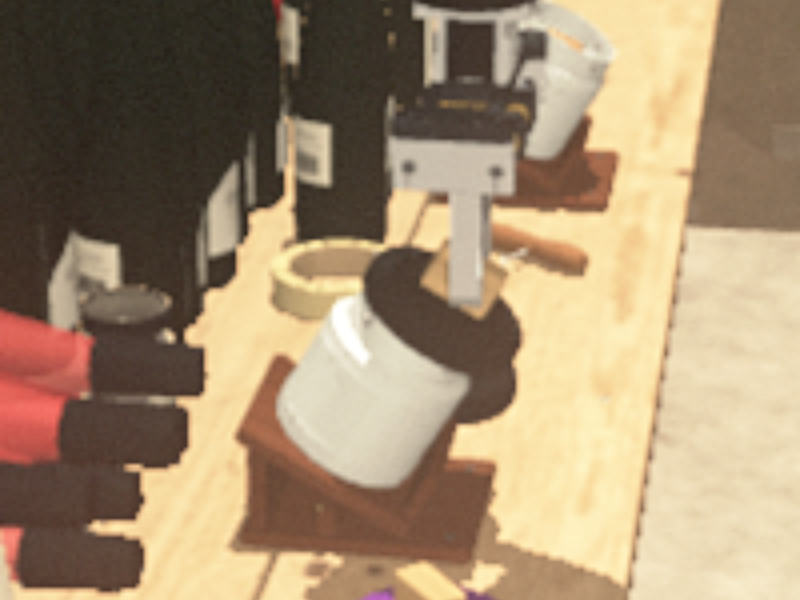

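The crop shows the lid lying flush on the rim plane, about 9 mm low of centre; measured tilt is 29.4°. I lift it, centre it and try it on.

```bash
python3 -m crank '{"delta_pos":[[1,0,-2],[2.5,0,-4.3],[-1,0,-6.5],[-5.3,0,-8.8],[-5.3,0,-8.8],[-6.3,0,-7.1],[-7.3,0,-5.4],[-8.3,0,-3.6],[-8.8,0,-2.7],[-8.8,0,-2.7]],"yaw":[0,0,0,0,0,0,0,0,0,0]}' - 25; python3 -m crank '{"delta_pos":[[-1,0,1.7],[-2,0,3.5],[-2,0,3.5]],"yaw":[0,0,0]}';python3 look.py a2
```

```text
time: 5.5
tcp_pos: [0.4255, -0.0888, 0.1682]
tool_rot: [[-1.0, 0.001, -0.001], [0.001, 1.0, -0.0], [0.001, -0.0, -1.0]]
ft_force: [-13.8, 1.7, 22.0]
grip_width: 0.0221
grasp_force: 25.0
time: 5.75
tcp_pos: [0.4272, -0.0888, 0.1664]
tool_rot: [[-1.0, 0.001, -0.001], [0.001, 1.0, -0.0], [0.001, -0.0, -1.0]]
ft_force: [-28.2, 4.9, 48.9]
grip_width: 0.0216
grasp_force: 42.8
tcp [ 0.4272 -0.0888  0.1664] n 158
normal [-0.4813 -0.0035  0.8765] tilt deg 28.772718201726992 0.2262586090630984 inl 97 r 37.50424575805664
lid origin [ 0.4657 -0.0831  0.1495] s 0.0007402577874625321 t 0.023756464061792534 y 0.0057054446356492455 top-plane s at axis 0.001234959109970006
```

```bash
python3 -m crank '{"delta_pos":[[2,0,-3.5],[2,0,-3.5]],"yaw":[0,0]}' - 20; python3 -m crank '{"delta_pos":[[2.6,0,1.5],[2.6,0,1.5],[0,0,0],[-2.6,0,-1.5],[-2.6,0,-1.5],[0,0,0]],"yaw":[0,0,0,0,0,0]}';python3 -m crank '{"delta_pos":[[0,2,0],[0,3,0],[0,0,0],[0,-2,0],[0,-3,0],[0,0,0]],"yaw":[0,0,0,0,0,0]}'; python3 look.py a3
```

```text
time: 5.97
tcp_pos: [0.4259, -0.0889, 0.1677]
tool_rot: [[-1.0, 0.001, 0.001], [0.001, 1.0, -0.0], [-0.001, -0.0, -1.0]]
ft_force: [-0.6, -0.4, -1.3]
grip_width: 0.0217
grasp_force: 33.9
time: 6.47
tcp_pos: [0.4264, -0.0889, 0.1672]
tool_rot: [[-1.0, 0.001, 0.0], [0.001, 1.0, -0.0], [-0.0, -0.0, -1.0]]
ft_force: [-0.7, -0.1, -0.8]
grip_width: 0.022
grasp_force: 33.9
time: 6.97
tcp_pos: [0.4259, -0.0893, 0.1672]
tool_rot: [[-1.0, 0.002, 0.0], [0.002, 1.0, -0.0], [-0.0, -0.0, -1.0]]
ft_force: [0.4, 0.1, -0.5]
grip_width: 0.0219
grasp_force: 33.9
tcp [ 0.4259 -0.0886  0.1671] n 155
normal [-0.4697  0.0131  0.8827] tilt deg 28.019466838112997 -0.8518840107997507 inl 94 r 41.05929946899414
lid origin [ 0.4571 -0.0847  0.1462] s 0.00213460662632752 t 0.014664706778508 y 0.004139730987559084 top-plane s at axis 0.0027105249568992566
```

```bash
python3 -m crank '{"delta_pos":[[-0.5,0,0.9],[-1,0,1.7],[-1,0,1.7]],"yaw":[0,0,0]}'; python3 -m crank '{"delta_pos":[[1.3,0,0.7],[2.6,0,1.5],[3.4,0,2],[1.7,0,1],[0,0,0],[-1.3,0,-0.7],[-2.6,0,-1.5],[-3.4,0,-2],[-1.7,0,-1],[0,0,0]],"yaw":[0,0,0,0,0,0,0,0,0,0]}';python3 -m crank '{"delta_pos":[[0,2,0],[0,3,0],[0,3,0],[0,1,0],[0,0,0],[0,-2,0],[0,-3,0],[0,-3,0],[0,0,0]],"yaw":[0,0,0,0,0,0,0,0,0]}'; python3 look.py a4
```

```text
time: 7.27
tcp_pos: [0.4266, -0.0887, 0.1665]
tool_rot: [[-1.0, 0.001, -0.001], [0.001, 1.0, 0.0], [0.001, 0.0, -1.0]]
ft_force: [-10.0, 2.2, 17.5]
grip_width: 0.0221
grasp_force: 34.0
time: 8.1
tcp_pos: [0.427, -0.0888, 0.1667]
tool_rot: [[-1.0, 0.001, 0.001], [0.001, 1.0, -0.0], [-0.001, -0.0, -1.0]]
ft_force: [-3.7, 3.3, 24.0]
grip_width: 0.0217
grasp_force: 33.6
time: 8.85
tcp_pos: [0.4267, -0.0894, 0.1666]
tool_rot: [[-1.0, 0.0, -0.0], [0.0, 1.0, -0.002], [0.0, -0.002, -1.0]]
ft_force: [-10.0, -11.7, 15.0]
grip_width: 0.0221
grasp_force: 33.3
tcp [ 0.4267 -0.0893  0.1666] n 164
normal [-0.5233  0.0002  0.8522] tilt deg 31.553366235238155 -0.016368089406413405 inl 98 r 41.10706329345703
lid origin [ 0.4705 -0.0885  0.1521] s 0.0005868175373869283 t 0.029177372479340245 y 0.00032895978190236597 top-plane s at axis -0.0001961860325387227
```

View pics/a4.png

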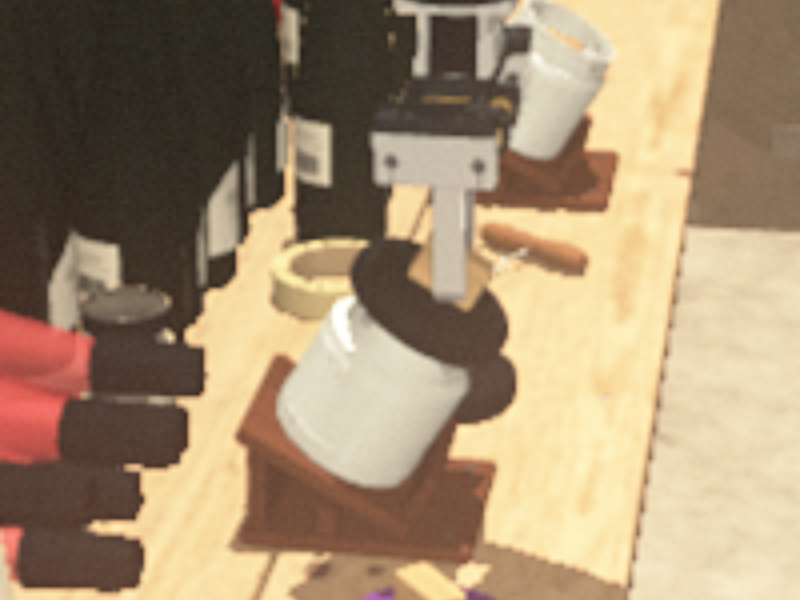

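Lid B is centred and square but stops flush at the rim through all the wiggling, so it is too small. I put it back flat and go for lid C.

```bash
python3 -m crank '{"delta_pos":[[5,0,-9],[10,0,-20],[10,10,-40],[0,40,-40],[-10,80,-40],[-14,120,-40],[-14,160,-40],[-14,200,-40],[-14,240,-40],[-14,280,-40],[-14,316,-20],[-14,316,10],[-14,316,45],[-14,316,80],[-14,316,100],[-14,316,105],[-14,316,105]],"yaw":[0,0,0,0,0,0,0,0,0,0,0,0,0,0,0,0,0]}' - 20; python3 -m crank '{"delta_pos":[[0,0,6],[0,0,10],[0,0,14],[0,0,18],[0,0,22],[0,0,25],[0,0,25]],"yaw":[0,0,0,0,0,0,0]}' - 6;  python3 look.py a5
```

```text
time: 10.32
tcp_pos: [0.4407, 0.227, 0.0598]
tool_rot: [[-1.0, 0.001, -0.002], [0.001, 1.0, -0.001], [0.002, -0.001, -1.0]]
ft_force: [-0.9, 0.6, -0.5]
grip_width: 0.022
grasp_force: 32.9
time: 10.9
tcp_pos: [0.4429, 0.2277, 0.0372]
tool_rot: [[-1.0, 0.001, 0.004], [0.001, 1.0, 0.002], [-0.004, 0.002, -1.0]]
ft_force: [2.9, 0.5, 2.8]
grip_width: 0.0218
grasp_force: 6.7
tcp [0.4426 0.2276 0.0371] n 0Traceback (most recent call last):
  File "look.py", line 10, in <module>
    a=q[rng.choice(len(q),3,False)]; n=np.cross(a[1]-a[0],a[2]-a[0]); l=np.linalg.norm(n)
        ~~~~~~~~~~^^^^^^^^^^^^^^^^
  File "numpy/random/_generator.pyx", line 864, in numpy.random._generator.Generator.choice
ValueError: a must be a positive integer unless no samples are taken
```

```bash
python3 -m crank '{"delta_pos":[[0,0,0],[0,0,0],[0,0,0],[0,0,-35],[0,0,-70],[-5,40,-70],[-11,80,-70],[-11,115,-70],[-11,136,-70],[-11,136,-70],[-11,136,-70]],"yaw":[0,0,0,0,0,-0.07,-0.14,-0.21,-0.28,-0.28,-0.28]}' 0 20; python3 - <<'E'
from h import *
im,d=ctrl.read_camera("side"); P=cloud("side",d); h=cv2.cvtColor(im,cv2.COLOR_RGB2HSV)
m=(h[...,2]<80)&(abs(P[...,0]-.4426)<.06)&(abs(P[...,1]-.2276)<.06)&(P[...,2]>.008)&(P[...,2]<.06); q=P[m]; print(len(q),np.percentile(q[:,2],[5,50,95]),q.mean(0))
E
```

```text
time: 11.87
tcp_pos: [0.4516, 0.3636, 0.1049]
tool_rot: [[-0.961, -0.276, -0.001], [-0.276, 0.961, -0.001], [0.001, -0.0, -1.0]]
ft_force: [-0.5, 0.4, -0.3]
grip_width: 0.047
grasp_force: 0.0Traceback (most recent call last):
  File "<stdin>", line 3, in <module>
    return _quantile_unchecked(
        a, q, axis, out, overwrite_input, method, keepdims, weights)
    return _ureduce(a,
                    func=_quantile_ureduce_func,
    ...<5 lines>...
                    overwrite_input=overwrite_input,
                    method=method)
    r = func(a, **kwargs)
    result = _quantile(arr,
                       quantiles=q,
    ...<2 lines>...
                       out=out,
                       weights=wgt)
    slices_having_nans = np.isnan(arr[-1, ...])
                                  ~~~^^^^^^^^^
IndexError: index -1 is out of bounds for axis 0 with size 0
```

```bash
python3 -m crank '{"delta_pos":[[-2,0,30],[-2,0,56],[-2,0,66],[-2,0,66],[-2,0,66]],"yaw":[0,0,0,0,0]}' 0 20; python3 -m crank '{"delta_pos":[[0,0,0],[0,0,0],[0,0,0],[0,0,0],[0,0,0]],"yaw":[0,0,0,0,0]}' -1 20
```

```text
time: 12.33
tcp_pos: [0.4545, 0.3632, 0.0401]
tool_rot: [[-0.962, -0.274, -0.0], [-0.274, 0.962, -0.0], [0.0, -0.0, -1.0]]
ft_force: [0.6, 0.0, 0.7]
grip_width: 0.047
grasp_force: 0.0
time: 12.75
tcp_pos: [0.4544, 0.3639, 0.0401]
tool_rot: [[-0.961, -0.276, 0.001], [-0.276, 0.961, 0.001], [-0.001, 0.0, -1.0]]
ft_force: [-2.3, -1.0, 5.2]
grip_width: 0.0217
grasp_force: 20.0
```

```bash
python3 -m crank '{"delta_pos":[[0,0,-40],[0,0,-80],[0,0,-120],[12,-36,-150],[24,-72,-171],[36,-108,-171],[49,-144,-171],[61,-180,-171],[73,-216,-171],[85,-252,-171],[98,-288,-171],[110,-324,-171],[122,-360,-171],[134,-395,-171],[146,-429,-171],[146,-429,-171],[146,-429,-171]],"yaw":[0,0,0,0.07,0.14,0.21,0.28,0.28,0.28,0.28,0.28,0.28,0.28,0.28,0.28,0.28,0.28]}' - 12; python3 - <<'E'
from h import *
im,d=ctrl.read_camera("side"); P=cloud("side",d); h=cv2.cvtColor(im,cv2.COLOR_RGB2HSV)
m=(h[...,2]<80)&(abs(P[...,0]-.4426)<.065)&(abs(P[...,1]-.2276)<.065)&(P[...,2]>.008)&(P[...,2]<.06); q=P[m]; print(len(q),np.percentile(q[:,2],[5,50,95]),q.mean(0))
cv2.imwrite("pics/b0.png",im[130:430,220:470,::-1])
E
```

```text
time: 14.17
tcp_pos: [0.4318, -0.0902, 0.2105]
tool_rot: [[-1.0, 0.004, -0.0], [0.004, 1.0, 0.0], [0.0, 0.0, -1.0]]
ft_force: [-0.0, 0.2, -1.2]
grip_width: 0.022
grasp_force: 12.0Traceback (most recent call last):
  File "<stdin>", line 3, in <module>
    return _quantile_unchecked(
        a, q, axis, out, overwrite_input, method, keepdims, weights)
    return _ureduce(a,
                    func=_quantile_ureduce_func,
    ...<5 lines>...
                    overwrite_input=overwrite_input,
                    method=method)
    r = func(a, **kwargs)
    result = _quantile(arr,
                       quantiles=q,
    ...<2 lines>...
                       out=out,
                       weights=wgt)
    slices_having_nans = np.isnan(arr[-1, ...])
                                  ~~~^^^^^^^^^
IndexError: index -1 is out of bounds for axis 0 with size 0
```

```bash
python3 - <<'E'
from h import *
im,d=ctrl.read_camera("side"); np.savez("side2.npz",im=im,d=d); cv2.imwrite("pics/b0.png",im[130:430,220:470,::-1])
P=cloud("side",d); print(P[325,342],P[330,325],im[330,325],im[340,342])
E
```

```text
[0.43980436 0.23789411 0.03491467] [0.47415784 0.24238799 0.02152282] [103  73  56] [117  88  71]
```

View pics/b0.png

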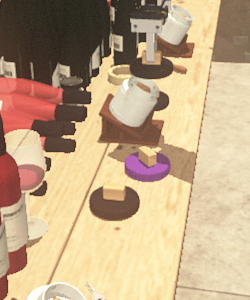

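B lies flat at crop (115,200), next to the purple one, and lid A is held over the canister. I repeat the tilt.

```bash
python3 -m crank '{"delta_pos":[[0,1,8],[0,1,12],[0,1,15],[2,1,18],[4,1,21],[7,1,24],[9,1,27],[11,1,30],[13,1,34],[14,1,37],[15,1,40],[16,1,43],[16.5,1,45],[16.5,1,45]],"yaw":[0,0,0,0,0,0,0,0,0,0,0,0,0,0]}' - 8; python3 look.py b1
```

```text
time: 15.43
tcp_pos: [0.4153, -0.0879, 0.165]
tool_rot: [[-1.0, 0.001, -0.001], [0.001, 1.0, 0.0], [0.001, 0.0, -1.0]]
ft_force: [-0.6, 0.3, -0.7]
grip_width: 0.022
grasp_force: 8.0
tcp [ 0.4154 -0.0879  0.1652] n 72
normal [-0.4856  0.0069  0.8742] tilt deg 29.051405209739364 -0.45177844958615376 inl 43 r 40.65291976928711
lid origin [ 0.4507 -0.0875  0.1411] s 0.0009636102314244969 t 0.006569294366553529 y 0.0012881488474406205 top-plane s at axis 0.0010850543587097375
```

```bash
python3 -m crank '{"delta_pos":[[1.5,0,-2.6],[3,0,-5.2],[-1,-1,-7.5],[-5.4,-1,-10],[-5.4,-1,-10],[-6.4,-1,-8.3],[-7.4,-1,-6.5],[-8.4,-1,-4.8],[-8.9,-1,-4],[-8.9,-1,-4]],"yaw":[0,0,0,0,0,0,0,0,0,0]}' - 25; python3 look.py b2
```

```text
time: 16.32
tcp_pos: [0.4244, -0.0889, 0.1691]
tool_rot: [[-1.0, 0.001, -0.001], [0.001, 1.0, 0.0], [0.001, 0.0, -1.0]]
ft_force: [0.1, -0.2, -0.8]
grip_width: 0.0215
grasp_force: 25.0
tcp [ 0.4244 -0.0889  0.1692] n 123
normal [-0.5014  0.0097  0.8652] tilt deg 30.09538666972802 -0.6400564145874841 inl 75 r 47.95733642578125
lid origin [ 0.4469 -0.0856  0.1376] s -0.00022433122864675456 t 0.0015329755420167444 y 0.0031642261446490905 top-plane s at axis -0.0001948876541103435
```

```bash
python3 -m crank '{"delta_pos":[[-0.5,0,0.9],[-1,0,1.7],[-1.5,0,2.6],[-2,0,3.5],[-2,0,3.5]],"yaw":[0,0,0,0,0]}'; python3 look.py b3
```

```text
time: 16.78
tcp_pos: [0.4265, -0.0889, 0.1657]
tool_rot: [[-1.0, 0.001, -0.0], [0.001, 1.0, 0.0], [0.0, 0.0, -1.0]]
ft_force: [-0.1, -0.1, 0.2]
grip_width: 0.0217
grasp_force: 25.0
tcp [ 0.4265 -0.0889  0.1658] n 140
normal [-0.4941  0.0183  0.8692] tilt deg 29.616603903440144 -1.2081705005056076 inl 84 r 48.7773551940918
lid origin [ 0.4517 -0.0888  0.1357] s -0.004242869236357562 t 0.004706105401339346 y 6.237388512755904e-06 top-plane s at axis -0.004207138060111814
```

```bash
python3 -m crank '{"delta_pos":[[-0.5,0,0.9],[-1,0,1.7],[-1.5,0,2.6],[-2,0,3.5],[-2,0,3.5]],"yaw":[0,0,0,0,0]}';python3 -m crank '{"delta_pos":[[-0.5,0,0.9],[-1,0,1.7],[-1.5,0,2.6],[-2,0,3.5],[-2,0,3.5]],"yaw":[0,0,0,0,0]}'; python3 look.py b4
```

```text
time: 17.25
tcp_pos: [0.4285, -0.0889, 0.1622]
tool_rot: [[-1.0, 0.001, -0.0], [0.001, 1.0, 0.0], [0.0, 0.0, -1.0]]
ft_force: [0.6, 0.9, -1.8]
grip_width: 0.0219
grasp_force: 25.0
time: 17.67
tcp_pos: [0.4303, -0.0889, 0.1609]
tool_rot: [[-1.0, 0.001, 0.0], [0.001, 1.0, -0.0], [-0.0, -0.0, -1.0]]
ft_force: [-15.8, 3.4, 30.0]
grip_width: 0.0216
grasp_force: 25.0
tcp [ 0.4303 -0.0889  0.1609] n 148
normal [-0.4326  0.015   0.9015] tilt deg 25.634353628707803 -0.9522786151124414 inl 93 r 41.35600662231445
lid origin [ 0.4695 -0.0836  0.14  ] s -0.009381771238544749 t 0.022261958278700787 y 0.005165350118107717 top-plane s at axis -0.0075437420661347305
```

Lid A slid over the neck but stopped 9–10 mm down under 34 N, so it is too large and lid C is the match. I put A back.

```bash
python3 -m crank '{"delta_pos":[[3,0,-5],[7,0,-12],[11,0,-19],[11,5,-54],[0,40,-54],[-10,80,-54],[-23,120,-54],[-23,160,-54],[-23,200,-54],[-23,240,-54],[-23,280,-54],[-23,320,-54],[-23,360,-54],[-23,400,-54],[-23,435,-40],[-23,449,0],[-23,449,40],[-23,449,75],[-23,449,95],[-23,449,95]],"yaw":[0,0,0,0,0,0,0,0,0,0,0,0,0,0,0,0,0,0,0,0]}' - 20; python3 -m crank '{"delta_pos":[[0,0,4],[0,0,8],[0,0,12],[0,0,16],[0,0,20],[0,0,24],[0,0,26],[0,0,26]],"yaw":[0,0,0,0,0,0,0,0]}' - 6
```

```text
time: 19.38
tcp_pos: [0.4524, 0.359, 0.0603]
tool_rot: [[-1.0, 0.001, -0.005], [0.001, 1.0, -0.003], [0.005, -0.003, -1.0]]
ft_force: [-0.5, -0.3, -1.5]
grip_width: 0.0218
grasp_force: 20.0
time: 20.05
tcp_pos: [0.4556, 0.3607, 0.0403]
tool_rot: [[-1.0, 0.001, 0.005], [0.001, 1.0, 0.003], [-0.005, 0.003, -1.0]]
ft_force: [3.2, 0.5, 2.8]
grip_width: 0.0219
grasp_force: 7.6
```

```bash
python3 -m crank '{"delta_pos":[[0,0,0],[0,0,0],[0,0,0],[0,0,-35],[0,0,-75],[0,-40,-110],[0,-80,-130],[0,-120,-130],[0,-160,-130],[0,-200,-130],[0,-240,-130],[0,-280,-130],[0,-320,-130],[0,-360,-130],[0,-400,-130],[0,-440,-130],[0,-480,-130],[0,-520,-130],[0,-560,-130],[0,-590,-130]],"yaw":[0,0,0,0,0,0.12,0.24,0.36,0.48,0.6,0.72,0.84,0.96,1.08,1.2,1.32,1.44,1.56,1.68,1.8]}' 0 20; python3 -m crank '{"delta_pos":[[0,0,0],[0,0,0],[0,0,0],[0,0,0],[0,0,0],[0,0,0],[0,0,0],[0,0,0],[0,0,0]],"yaw":[0.12,0.24,0.36,0.48,0.6,0.72,0.84,0.888,0.888]}'; python3 -c "
from h import *
im,d=ctrl.read_camera('side'); cv2.imwrite('pics/c0.png',im[230:430,240:440,::-1]); np.savez('side3.npz',im=im,d=d)
P=cloud('side',d)
for u,v in ((342,340),(325,335),(358,335),(320,388),(302,380),(342,380)): print(u,v,P[v,u])
print(ctrl.observe()['qpos'])"
```

```text
time: 21.72
tcp_pos: [0.4528, -0.2327, 0.1682]
tool_rot: [[0.235, 0.972, 0.0], [0.972, -0.235, -0.0], [-0.0, 0.0, -1.0]]
ft_force: [0.1, 1.5, 0.3]
grip_width: 0.0474
grasp_force: 0.0
time: 22.47
tcp_pos: [0.4533, -0.2298, 0.168]
tool_rot: [[0.9, 0.435, -0.0], [0.435, -0.9, 0.0], [-0.0, -0.0, -1.0]]
ft_force: [0.1, -0.2, 0.3]
grip_width: 0.0468
grasp_force: 0.0
342 340 [0.43442155 0.26677151 0.01960829]
325 335 [0.47057196 0.25873144 0.02124404]
358 335 [0.40868052 0.22924214 0.00841429]
320 388 [0.44771764 0.40510727 0.0130819 ]
302 380 [0.48208668 0.39886905 0.02068286]
342 380 [0.41612364 0.36282845 0.00125038]
[-5.41352899e-01  2.57390696e-01  1.70042971e+00  2.33816189e-05
  1.18398440e+00  5.75302430e-01]
```

View pics/c0.png

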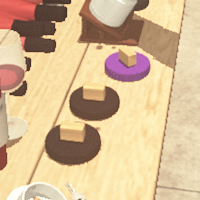

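Both wrong lids, at crop (95,100) and (72,140), lie flat. Now lid C.

```bash
python3 -m crank '{"delta_pos":[[-10,28.7,30],[-10,28.7,65],[-10,28.7,100],[-10,28.7,122],[-10,28.7,128],[-10,28.7,128],[-10,28.7,128]],"yaw":[0,0,0,0,0,0,0]}' 0 20; python3 -m crank '{"delta_pos":[[0,0,0],[0,0,0],[0,0,0],[0,0,0],[0,0,0]],"yaw":[0,0,0,0,0]}' -1 20
```

```text
time: 23.1
tcp_pos: [0.4575, -0.2604, 0.0412]
tool_rot: [[0.899, 0.439, 0.001], [0.439, -0.899, -0.001], [0.001, 0.001, -1.0]]
ft_force: [-0.2, 0.8, 0.8]
grip_width: 0.0467
grasp_force: 0.0
time: 23.52
tcp_pos: [0.4572, -0.2603, 0.0407]
tool_rot: [[0.899, 0.438, 0.001], [0.438, -0.899, -0.001], [0.001, 0.001, -1.0]]
ft_force: [-0.4, 0.9, 5.4]
grip_width: 0.0223
grasp_force: 19.9
```

```bash
python3 -m crank '{"delta_pos":[[0,0,-40],[0,0,-80],[0,0,-120],[0,0,-160],[10,-33,-170],[21,-66,-170],[32,-99,-170],[42,-132,-170],[53,-165,-170],[53,-165,-170],[53,-165,-170],[53,-165,-170]],"yaw":[0,0,0,0,0.1,0.2,0.3,0.4,0.453,0.453,0.453,0.453]}' - 12
```

```text
time: 24.52
tcp_pos: [0.4326, -0.0889, 0.2101]
tool_rot: [[1.0, 0.001, 0.0], [0.001, -1.0, -0.0], [0.0, 0.0, -1.0]]
ft_force: [-0.5, -0.5, -0.8]
grip_width: 0.0221
grasp_force: 11.9
```

```bash
python3 -m crank '{"delta_pos":[[0,0,8],[0,0,12],[0,0,15],[-2,0,18],[-4,0,21],[-7,0,24],[-9,0,27],[-11,0,30],[-13,0,34],[-14,0,37],[-15,0,40],[-16,0,43],[-16.5,0,45],[-16.5,0,45]],"yaw":[0,0,0,0,0,0,0,0,0,0,0,0,0,0]}' - 8; python3 look.py d1
```

```text
time: 25.68
tcp_pos: [0.4155, -0.0885, 0.1645]
tool_rot: [[1.0, -0.0, -0.001], [-0.0, -1.0, 0.0], [-0.001, -0.0, -1.0]]
ft_force: [-1.7, -0.1, 0.1]
grip_width: 0.0219
grasp_force: 8.0
tcp [ 0.4157 -0.0885  0.1647] n 38
normal [-0.5702  0.0027  0.8215] tilt deg 34.7674548607716 -0.18876346894919024 inl 19 r 33.2934455871582
lid origin [ 0.4606 -0.0911  0.147 ] s 0.0011101043876687918 t 0.018131028386923407 y -0.0023314943488618872 top-plane s at axis -0.00033821800828153295
```

```bash
python3 -m crank '{"delta_pos":[[-1.5,0,-2.6],[-3,0,-5.2],[1,0,-7.5],[5.4,0,-10],[5.4,0,-10],[6.4,0,-8.3],[7.4,0,-6.5],[8.4,0,-4.8],[9.4,0,-3],[10.4,0,-1.3],[10.4,0,-1.3]],"yaw":[0,0,0,0,0,0,0,0,0,0,0]}' - 25; python3 look.py d2
```

```text
time: 26.65
tcp_pos: [0.4262, -0.0885, 0.1657]
tool_rot: [[1.0, -0.0, -0.001], [-0.0, -1.0, 0.0], [-0.001, -0.0, -1.0]]
ft_force: [-1.4, -0.0, 0.1]
grip_width: 0.0218
grasp_force: 25.0
tcp [ 0.4262 -0.0885  0.166 ] n 87
normal [-0.5597  0.0159  0.8285] tilt deg 34.0399199022426 -1.099894203335347 inl 48 r 39.1888427734375
lid origin [ 0.4721 -0.0837  0.1487] s -0.0031967452412781164 t 0.02887075912370361 y 0.005134190867688099 top-plane s at axis -0.00510099505620224
```

```bash
python3 -m crank '{"delta_pos":[[0.5,0,0.9],[1,0,1.7],[1.5,0,2.6],[2,0,3.5],[2.5,0,4.3],[2.5,0,4.3]],"yaw":[0,0,0,0,0,0]}';python3 -m crank '{"delta_pos":[[0.5,0,0.9],[1,0,1.7],[1.5,0,2.6],[2,0,3.5],[2.5,0,4.3],[2.5,0,4.3]],"yaw":[0,0,0,0,0,0]}'; python3 look.py d3
```

```text
time: 27.2
tcp_pos: [0.429, -0.0886, 0.1618]
tool_rot: [[1.0, -0.0, 0.001], [-0.0, -1.0, -0.0], [0.001, 0.0, -1.0]]
ft_force: [0.4, 0.1, -2.4]
grip_width: 0.0217
grasp_force: 25.0
time: 27.7
tcp_pos: [0.4317, -0.0886, 0.1578]
tool_rot: [[1.0, -0.0, 0.001], [-0.0, -1.0, -0.0], [0.001, 0.0, -1.0]]
ft_force: [2.0, 0.5, 2.0]
grip_width: 0.0214
grasp_force: 25.0
tcp [ 0.4317 -0.0886  0.1579] n 85
normal [-0.5401 -0.0019  0.8416] tilt deg 32.6898648915674 0.1327502524178779 inl 49 r 37.13045883178711
lid origin [ 0.4796 -0.0884  0.1422] s -0.012524039896108423 t 0.03213990248589468 y 0.0003637544604226661 top-plane s at axis -0.014012412739579434
```

View pics/d3.png

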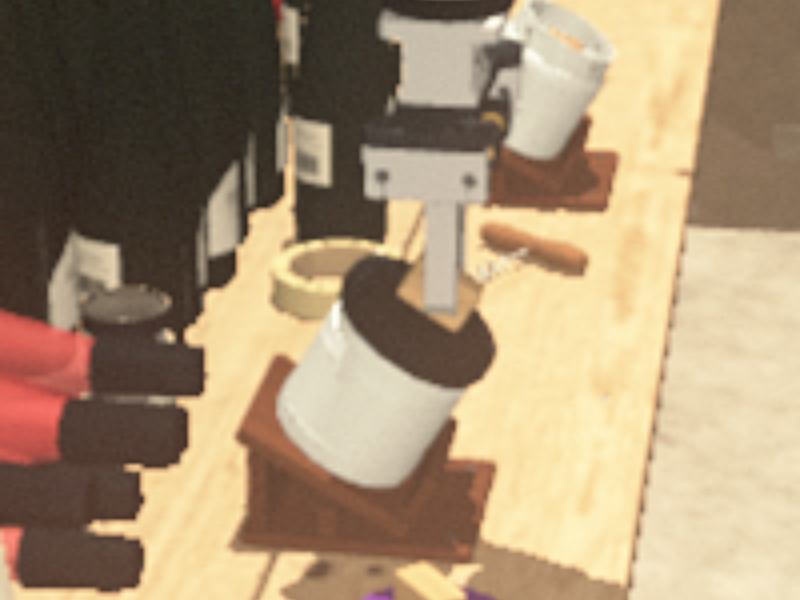

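The lid now sits far down over the neck at crop (420,320), about 14 mm below the rim and past both wrong-lid stops. Pressing on to the click.

```bash
python3 -m crank '{"delta_pos":[[0.5,0,0.9],[1,0,1.7],[1.5,0,2.6],[1.5,0,2.6]],"yaw":[0,0,0,0]}' - 35;python3 -m crank '{"delta_pos":[[0.5,0,0.9],[1,0,1.7],[1.5,0,2.6],[1.5,0,2.6]],"yaw":[0,0,0,0]}'; python3 look.py d4
```

```text
time: 28.08
tcp_pos: [0.4335, -0.0886, 0.1566]
tool_rot: [[1.0, -0.0, 0.002], [-0.0, -1.0, -0.0], [0.002, 0.0, -1.0]]
ft_force: [-2.1, 3.0, 18.7]
grip_width: 0.0215
grasp_force: 35.0
time: 28.42
tcp_pos: [0.4347, -0.0886, 0.1557]
tool_rot: [[1.0, -0.0, 0.002], [-0.0, -1.0, -0.001], [0.002, 0.001, -1.0]]
ft_force: [-19.0, 6.4, 46.0]
grip_width: 0.0218
grasp_force: 35.0
tcp [ 0.4347 -0.0886  0.1557] n 59
normal [-0.4852 -0.0124  0.8743] tilt deg 29.02841166681095 0.8111891525433543 inl 36 r 46.93001937866211
lid origin [ 0.4578 -0.0907  0.1268] s -0.01499827377378291 t 0.0055914494123528655 y -0.0018960286039968605 top-plane s at axis -0.014875702574509866
```

```bash
python3 -m crank '{"delta_pos":[[-1,0,-1.7],[-1.5,0,-2.6],[-1.5,0,-2.6]],"yaw":[0,0,0]}' - 20;python3 -m crank '{"delta_pos":[[0,0,0],[0,0,0],[0,0,0],[0,0,-20],[0,0,-50],[0,0,-85],[-10,40,-90],[-10,80,-90],[-10,120,-90],[-10,160,-90],[-10,200,-90],[-10,200,-90]],"yaw":[0,0,0,0,0,0,0,0,0,0,0,0]}' 0 20; cat > chk.py <<'E'
from h import *
np.set_printoptions(precision=4,suppress=True)
R=np.array([.4455,-.0888,.137]); ax=np.array([-.5,0,.866]); et=np.array([.866,0,.5])
for n in("top","side"):
    im,d=ctrl.read_camera(n); cv2.imwrite(f"pics/{n}_e.png",im[...,::-1]); P=cloud(n,d); h=cv2.cvtColor(im,cv2.COLOR_RGB2HSV)
    q=P-R; s=q@ax; t=q@et; y=q[...,1]; near=(np.hypot(t,y)<.056)
    k=near&(s>-.006)&(s<.014)&(h[...,2]<125); w=P[k]
    c=np.median(w,0); g=np.ones(len(w),bool)
    for _ in range(5):
        c=w[g].mean(0); nn=np.linalg.svd(w[g]-c,full_matrices=False)[2][2]; nn*=np.sign(nn[2]); g=abs((w-c)@nn)<.0025
    cc,r=cv2.minEnclosingCircle((np.stack([t[k][g],y[k][g]],1)*1000).astype(np.float32))
    b=near&(s>.03)&(s<.04); 
    print(n,len(w),g.sum(),"normal",nn,"tilt",np.degrees(np.arctan2(-nn[0],nn[2])),"angle to axis",np.degrees(np.arccos(nn@ax)),"s origin",((c-R)@nn)/(ax@nn)-.02,"t,y",cc,"r",r)
    if b.sum()>5: print("bar top s",np.median(s[near&(s>.026)&(s<.042)])-.05,"t,y",t[b].mean(),y[b].mean())
E
python3 chk.py
```

```text
time: 28.72
tcp_pos: [0.4332, -0.0886, 0.1552]
tool_rot: [[1.0, -0.0, 0.001], [-0.0, -1.0, -0.0], [0.001, 0.0, -1.0]]
ft_force: [4.7, 0.4, 1.0]
grip_width: 0.0218
grasp_force: 20.0
time: 29.72
tcp_pos: [0.4218, -0.2936, 0.2441]
tool_rot: [[1.0, -0.004, -0.001], [-0.004, -1.0, -0.0], [-0.001, 0.0, -1.0]]
ft_force: [-0.2, -0.0, -0.4]
grip_width: 0.0468
grasp_force: 0.0
top 1311 1054 normal [-0.499   0.0043  0.8666] tilt 29.933016164455687 angle to axis 0.4587698006320284 s origin -0.015626737771303564 t,y (-0.9011400938034058, -0.1774313598871231) r 51.20977020263672
bar top s -0.01596798542415947 t,y -0.00030162723325466076 0.0005230904201412593
side 528 376 normal [-0.5001  0.0083  0.8659] tilt 30.010809446344116 angle to axis 0.6088349686335908 s origin -0.015430349951428099 t,y (-1.5192241668701172, 5.845598220825195) r 51.88090896606445
bar top s -0.016835412757563804 t,y -0.0009037724403774916 0.0040429402742865935
```

Both cameras put the lid 15.4–15.6 mm below the rim, square to within 0.6° and centred (the side view's y is skewed by occlusion). The other lids are flat and the arm is clear.

```bash
python3 -c "
from h import *
print(ctrl.hand_in())"
```

```text
the job is handed in; nothing more can be done
None
```

The job is handed in, with no verdict returned: the lid that had lain to the right of the stand is pressed home on the canister, measured about 16 mm below the rim, square and centred. The other two lids lie flat on the counter, the glass was left untouched, and about 30 s of the 72 s was used.

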